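# Open the ratchet shelf stop

## Robot

A 6-joint arm with a two-finger parallel gripper is mounted at the origin on the work surface. World frame = base frame: x ahead of the robot, y to its left, z up, the work surface at z = 0. Lengths are in mm, angles in rad, forces in N, time in s.
With the tool pointing down it reaches from about 275 to 1000 mm from the base axis. Payload 8.4 kg.
Tool frame: the origin (TCP) lies between the finger pads; the fingertips stand 11 mm ahead of it and the grasp point (between the pads) lies 8 mm behind it; z points along the fingers, y is the direction in which the jaws open and shut (so a half turn about z gives the same grasp; the last joint's range is limited). The gripper opens to 85 mm and grips with 20 to 120 N. Pads are 22 mm wide; open, the fingers measure 114 mm over their backs; the gripper's body (76 mm by 85 mm) begins 54 mm behind the grasp point. The pads swing forward as they close: fully open they stand 13 mm farther back than shut.
Start: joints at [-1.226, 0.353, 1.633, -0, 1.155, -0.002], TCP at [212.43, -587.794, 242.281] pointing down, gripper open.
Joint ranges: [-2.63, 2.63], [-0.92, 2.1], [0.06, 2.66], [-1.3, 4.44], [0, 2.69], [-3.02, 3.02]. Speed limits (rad/s): [2.22, 2.22, 2.79, 3.14, 3.14, 3.14].

## Interface

Orientations are given as [roll, pitch, yaw] about the fixed x, y, z axes, in that order (R = Rz(yaw) Ry(pitch) Rx(roll)).
In Python, from rig import r, eyes gives the robot as it stands. The module is installed in compiled form; this text tells all that it offers.
- The arm moves only by the tool servo_tool, never from a script. Its argument "rows" is a list of rows, each a list of 3 entries, a list of its own where there are three numbers: the shift along the world's x, y, z in cm, then the turn about the world's z in rad, then the finger opening in cm, from 0 to 8.54. A call has 1 to 5 rows; each row shifts and turns the commanded pose from where the row before left it; what a row does not reach is not made up. A row lasts 1/12 s, in which the tool goes at most 41.7 mm and 7.16 degrees, less where a joint would pass 70% of its speed; a pose out of reach is approached as far as the arm can. A call is refused whole if a number of a shift passes 4.17 or a number of a turn 0.125, either way. A call with a gripper value outside its range is refused whole. The fingers move at their own pace and stop on an object; "squeeze" is the grip in N (left out, the last holds). Time passes only in rows, so rows that do not move let the fingers close. It gives the time, the measured TCP pose, the force and the opening at its end, in the units of the state.
- r.sense(): the state, without advancing time (a new reading comes with each control period).
- eyes.grab_frame(name): name is "scene" or "top" or "wrist"; returns a dict with "frame" (384x512x3 uint8, red, green, blue), "depth" (384x512 float32, mm along the optical axis (not along the pixel's ray), 0 where there is no reading), "vertical_fov" (degrees; the focal length in pixels is half the picture's height over the tangent of half this angle, whatever the lens; pixels are square), "cx", "cy" (the principal point, pixels), "D" ([k1, k2, p1, p2, k3] as OpenCV has them; the pictures are not rectified), "camera_from_world" (4x4, takes a point from world to camera coordinates); the wrist camera has in their place "hand_eye" (4x4, takes a point from camera to tool coordinates, whose origin is the TCP and whose axes are the flange's). Camera axes: x right, y down, z forward; pixel columns grow to the right and rows downward; lengths in mm; the calibration is good to about 2 mm. A picture is of the moment at which its call begins: read the wrist's pose just before it.
- r.sign_off(): hands the job in, once; it reports no verdict.
The state is a dict: "clock": time; "qpos": joint angles; "qvel": joint speeds; "joint_efforts": joint torques, N m; "eef_pos": TCP position; "tcp_rot": TCP orientation; "contact_force": force on the tool from outside, world axes, zero at the start; "wrist_torque": the same for the moment, N m; "opening": opening from 0.0 (shut) to 1.0 (fully open).
Only numpy, scipy, OpenCV 4.12 (cv2) and the standard library are available. Lean on these libraries where they do the work, as an engineer would, in place of code of your own. Each camera call takes 0.05 s, during which the arm holds its last target.

## Task

Make room for another game on the shelf: with a fingertip, press the black release pad on the ratchet shelf stop and, keeping it pressed, push the sliding jaw back along its bar, away from the clipped game case, until it is fully home against the end block; then let the pad spring up and move clear. Leave the game case standing in its clip and do not disturb or lift anything else.

Things in the scene. Friction and masses are not known exactly. Their poses are not given: they have to be found in the camera images.
- stop: The ratchet shelf stop, screwed to the white shelf. Grey base plate 90 x 280 x 6 mm; origin at the centre of its underside. Its y axis (within 20 degrees of world +y) runs along the steel bar (26 mm wide, toothed, top 30 mm up) from the clip with the game case (y = -118 mm) to the dark end block, 70 mm wide, 60 mm high, inner face at y = +115 mm.
- jaw (a joint): Place of the white sliding jaw on the bar, m: 0 nearest the clip, 0.125 fully back (stop's +y) against the end block. Saddle 70 wide, 80 long, top 48 mm up; a rubber-faced jaw plate (80 wide, 90 mm high) at its clip end, a thumb tab (60 wide, 8 thick, top 82 mm up) at its rear end, the release pad between. Locked both ways unless the pad is held down; then it slides with about 2 N of friction.
- release (a joint): Travel of the release pad, m. Up: 0 with the pawl between two teeth, up to 0.004 if it rests on the tip of a tooth (the jaw then slips at most 9 mm before it locks). 0.009 fully down. Spring loaded: 7 N starts it, 9 N is fully down; from 0.0045 on the jaw is free to slide. Let go, it springs up and locks the jaw; at the end block it comes up to 0.
- pad_top (a point): Centre of the top of the release pad, a black ribbed plate 40 mm (across the bar) x 36 mm (along it), 56 to 60 mm above the shelf when up. It rides on the jaw; axes as stop. Along the bar the jaw plate's inner face is 43 mm from it towards the clip, the thumb tab's face 27 mm from it towards the end block; nothing stands to either side.
- tab_face (a point): Middle of the thumb tab's width, on the face that looks at the release pad, 70 mm above the shelf (12 mm below the tab's top). Pushing here along +y slides the jaw back, if it is released.
- bar_end (a point): Point on the bar's top at the inner face of the end-stop block.
- case_mid (a point): Centre of the slim game case (190 x 14 x 135 mm high, 110 g) that stands loose on its long edge in the steel clip, across the bar. Leave it standing.
- controller_mid (a point): Black game controller, about 150 x 100 x 46 mm, lying face up on the robot's side of the stop. Bystander; point 20 mm up.
- bamboo_box_mid (a point): Bamboo box with sliding lid, 100 x 160 x 62 mm. Bystander; its centre.
- phone_stand_mid (a point): Dark silicone phone stand, 85 x 75 x 105 mm high. Bystander; point 30 mm up.
- tumbler_mid (a point): Glass tumbler of marbles, 74 mm wide at the rim, 100 mm high, just beyond the stop. Bystander; its centre.
- remote_mid (a point): Remote control, 40 x 120 x 16 mm, just beyond the stop. Bystander; its centre.
- mug_mid (a point): White mug, 80 mm wide, 90 mm high. Bystander; its centre.
- flat_case_mid (a point): A second game case lying flat, 190 x 135 x 14 mm. Bystander; its centre.
Mind the look-alikes: they are no part of the job. Leave any orange look-alike of the part that bears case_mid alone.

How it is judged (in metres and radians):
On the way, in this order (a step that is already met when the one before it is completed fails the run):
1. the release pad is pressed down so far that it frees the jaw (4.5 mm or more) (value of joint release above 0.0045 m), for 0.1 s.
2. the jaw is pushed back to within 5 mm of the end block (value of joint jaw above 0.12 m), for 0.2 s.
At the end, for the whole second after the job is handed in: The jaw rests within 5 mm of the end block, the release pad is up again (within 1.5 mm), the game case stands in its clip (within 15 mm and 0.2 rad) and every bystander is within 25 mm of where it stood (value of joint jaw above 0.12 m and velocity of joint jaw below 0.01 m/s and value of joint release below 0.0015 m and distance of case_mid from where it was at the start of the episode below 0.015 m and angle between case_mid's own z axis and vertical below 0.2 rad and distance of each of controller_mid, bamboo_box_mid, phone_stand_mid, tumbler_mid, remote_mid, mug_mid, flat_case_mid from where it was at the start of the episode below 0.025 m); the robot touches nothing.
It fails at once if the game case is lifted, knocked over or shoved (moved 15 mm or tilted 0.2 rad) (distance of case_mid from where it was at the start of the episode above 0.015 m or angle between case_mid's own z axis and vertical above 0.2 rad).
It fails at once if a bystander is moved or lifted by more than 25 mm (distance of any of controller_mid, bamboo_box_mid, phone_stand_mid, tumbler_mid, remote_mid, mug_mid, flat_case_mid from where it was at the start of the episode above 0.025 m).
It also fails if it takes over 35 s, if anything falls off the work surface, if the arm or the gripper's body presses on something with over 40 N, if the wrist force passes 120 N, or if a joint passes its speed limit or range.

## Working session

There is one attempt and no reset: what is moved stays moved. The work goes in short steps, Python scripts to look and compute and a tool call to move; the robot and the scene stay as the last step left them, time stands still between calls to the robot, and variables do not carry over. Pictures are saved under pics/ and viewed, and the job is handed in when it is done.

Besides the shell and the picture viewer there is one more tool, called by a JSON object that holds its "name" and its "arguments", one argument or row to a line. servo_tool: Moves the arm, as the interface text tells. Its arguments: {"type":"object","properties":{"rows":{"type":"array"},"squeeze":{"type":"number"}},"required":["rows"]}

```bash
mkdir -p pics; cat > h.py <<'E'
import numpy as np, cv2
from rig import r, eyes
def grab(n):
    s=r.sense(); g=eyes.grab_frame(n); g['s']=s; return g
def save(g,n,crop=None,scale=1):
    im=g['frame'][:,:,::-1]
    if crop: x0,y0,x1,y1=crop; im=im[y0:y1,x0:x1]
    im=cv2.resize(im,None,fx=scale,fy=scale,interpolation=cv2.INTER_CUBIC); cv2.imwrite('pics/'+n,im)
def K(g):
    f=g['frame'].shape[0]/2/np.tan(np.radians(g['vertical_fov'])/2)
    return np.array([[f,0,g['cx']],[0,f,g['cy']],[0,0,1]])
def T_wc(g):
    if 'camera_from_world' in g: return np.linalg.inv(np.array(g['camera_from_world']))
    from scipy.spatial.transform import Rotation as R
    T=np.eye(4); T[:3,:3]=R.from_euler('xyz',g['s']['tcp_rot']).as_matrix(); T[:3,3]=g['s']['eef_pos']
    return T@np.array(g['hand_eye'])
def cloud(g):
    h,w=g['depth'].shape
    u,v=np.meshgrid(np.arange(w),np.arange(h))
    p=cv2.undistortPoints(np.stack([u.ravel(),v.ravel()],1).astype(np.float64)[:,None],K(g),np.array(g['D'],float))[:,0]
    d=g['depth'].ravel()
    P=np.stack([p[:,0]*d,p[:,1]*d,d],1); T=T_wc(g)
    W=P@T[:3,:3].T+T[:3,3]; W[d==0]=np.nan
    return W.reshape(h,w,3)
E
python3 - <<'E'
from h import *
print(r.sense())
for n in('scene','top','wrist'):
    g=grab(n); save(g,n+'0.png',None,1.5); np.save(n+'0.npy',cloud(g))
E
```

```text
{'clock': 0.0, 'qpos': array([-1.22639895e+00,  3.53654513e-01,  1.63414253e+00, -2.30753539e-05,
        1.15521598e+00, -2.39422686e-03]), 'qvel': array([-0.00032117,  0.00091559,  0.0007695 , -0.00115375,  0.00056106,
        0.00036444]), 'joint_efforts': array([ 3.51218223e-03, -6.05239320e+01, -3.42066193e+01,  1.99487604e-04,
        9.49419133e-03,  2.25404612e-06]), 'eef_pos': array([ 212.26398386, -587.34988602,  241.55411214]), 'tcp_rot': array([-3.14017224e+00,  1.76972383e-05,  3.46800950e-01]), 'contact_force': array([ 1.31974905, -0.15630299,  0.71599092]), 'wrist_torque': array([0.02385701, 0.00159906, 0.00787478]), 'opening': 1.000583434105969}
```

View pics/scene0.png

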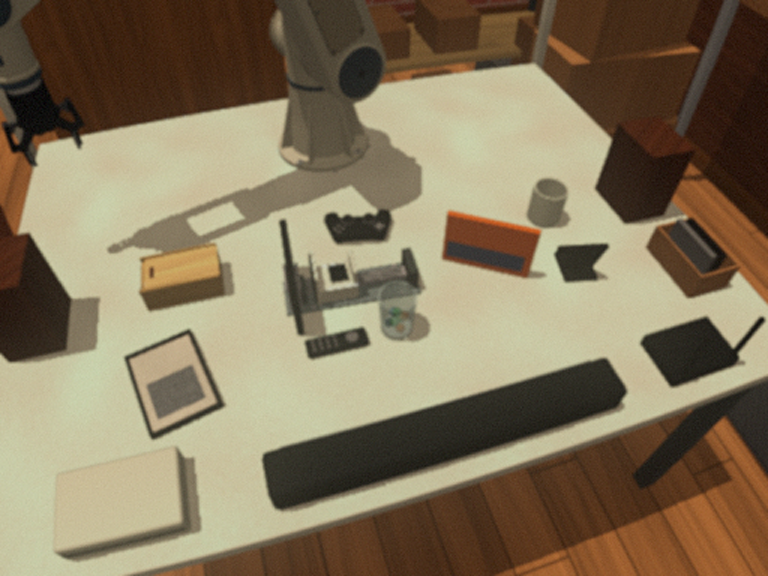

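View pics/top0.png

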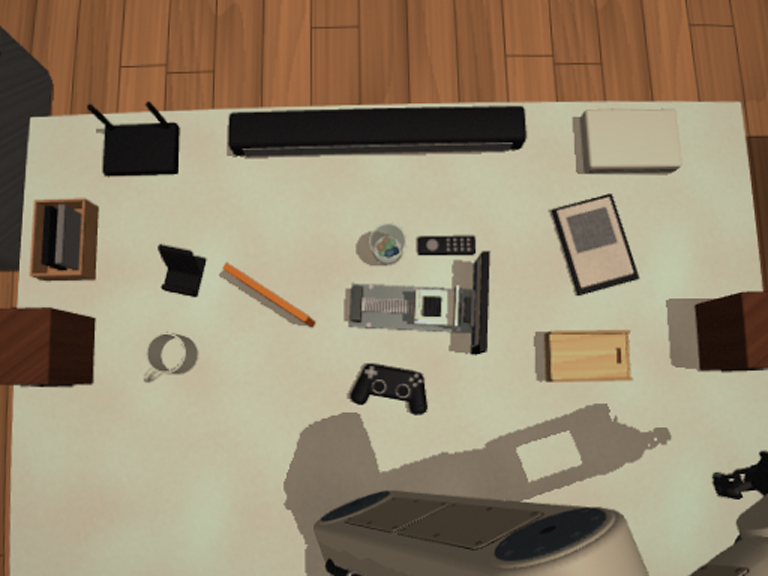

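View pics/wrist0.png

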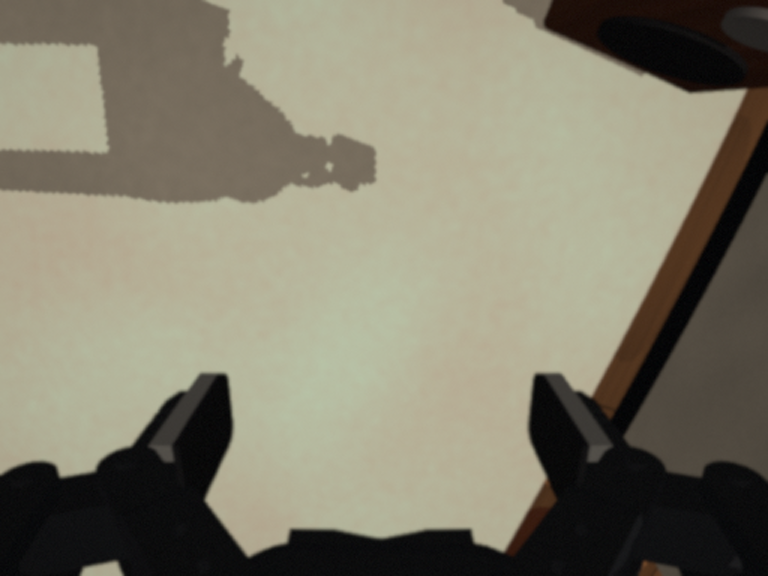

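The stop is at (415,306) in the enlarged top view: the clip and dark game case are on the right (482,303), the end block on the left (356,304) and the pad at (432,306). The orange case at (268,293) is the look-alike and stands free. I'll confirm with a crop and measure.

```bash
python3 - <<'E'
from h import *
g=grab('top'); save(g,'top1.png',(220,155,340,250),6)
W=cloud(g)
np.set_printoptions(precision=0,suppress=True,linewidth=200)
for v in range(190,220,3):
    print(v,[tuple(W[v,u].round().astype(int)) for u in range(228,330,6)] if v in(193,205,214) else '')
print(W[250,200],W[300,100])
E
```

```text
190 
193 [(np.int64(565), np.int64(98), np.int64(4)), (np.int64(558), np.int64(77), np.int64(58)), (np.int64(557), np.int64(59), np.int64(59)), (np.int64(564), np.int64(42), np.int64(9)), (np.int64(564), np.int64(24), np.int64(4)), (np.int64(563), np.int64(5), np.int64(9)), (np.int64(563), np.int64(-13), np.int64(7)), (np.int64(562), np.int64(-32), np.int64(5)), (np.int64(557), np.int64(-49), np.int64(46)), (np.int64(555), np.int64(-66), np.int64(52)), (np.int64(556), np.int64(-85), np.int64(45)), (np.int64(555), np.int64(-103), np.int64(49)), (np.int64(555), np.int64(-121), np.int64(50)), (np.int64(550), np.int64(-135), np.int64(85)), (np.int64(560), np.int64(-162), np.int64(6)), (np.int64(548), np.int64(-169), np.int64(93)), (np.int64(541), np.int64(-179), np.int64(141))]
196 
199 
202 
205 [(np.int64(528), np.int64(99), np.int64(3)), (np.int64(522), np.int64(78), np.int64(58)), (np.int64(521), np.int64(60), np.int64(58)), (np.int64(524), np.int64(42), np.int64(30)), (np.int64(523), np.int64(24), np.int64(33)), (np.int64(523), np.int64(6), np.int64(28)), (np.int64(523), np.int64(-1
[... 726 characters left out ...]
)), (np.int64(498), np.int64(25), np.int64(6)), (np.int64(498), np.int64(7), np.int64(3)), (np.int64(498), np.int64(-12), np.int64(3)), (np.int64(497), np.int64(-30), np.int64(7)), (np.int64(493), np.int64(-47), np.int64(46)), (np.int64(493), np.int64(-65), np.int64(47)), (np.int64(493), np.int64(-83), np.int64(45)), (np.int64(492), np.int64(-101), np.int64(44)), (np.int64(492), np.int64(-119), np.int64(41)), (np.int64(495), np.int64(-141), np.int64(6)), (np.int64(492), np.int64(-157), np.int64(28)), (np.int64(485), np.int64(-164), np.int64(107)), (np.int64(482), np.int64(-177), np.int64(138))]
217 
[392. 186.   4.] [244. 496.   0.]<stdin>:6: RuntimeWarning: invalid value encountered in cast
```

View pics/top1.png

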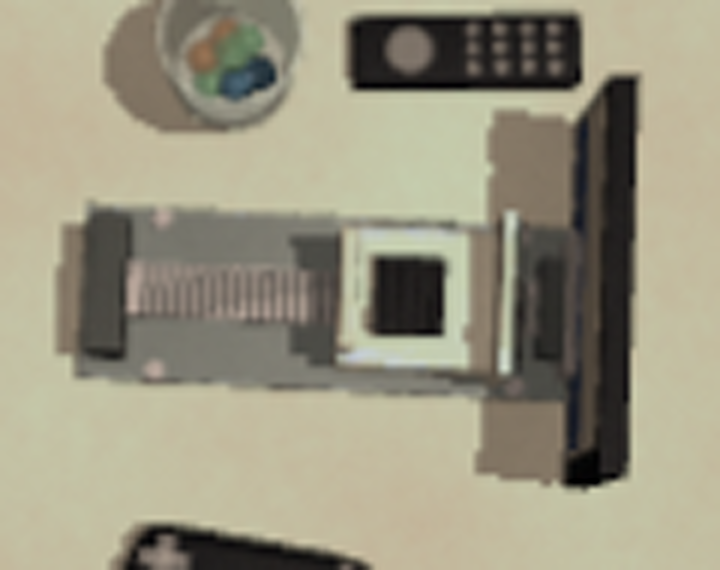

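```bash
python3 - <<'E'
from h import *
g=grab('top'); W=cloud(g); im=g['frame'].astype(int)
np.set_printoptions(precision=1,suppress=True,linewidth=200)
def px2w(uv,z):
    p=cv2.undistortPoints(np.array(uv,float).reshape(-1,1,2),K(g),np.array(g['D'],float))[:,0]
    T=T_wc(g); d=np.c_[p,np.ones(len(p))]@T[:3,:3].T; o=T[:3,3]
    return o+d*((z-o[2])/d[:,2])[:,None]
# base plate corners from crop (crop px /6 + offset), subtract .4
c=lambda x,y:((x+.5)/6+220-.5,(y+.5)/6+155-.5)
print('plate corners L', px2w([c(90,203),c(78,376)],6))
print('plate edge near case', px2w([c(480,396)],6), 'lower edge')
print('endblock', px2w([c(88,208),c(128,212),c(80,354),c(124,356)],60))
print('pad', px2w([c(373,256),c(446,258),c(372,336),c(443,336)],58))
print('saddle', px2w([c(470,226),c(472,370)],48))
print('tab top', px2w([c(342,226),c(338,366)],82))
print('plate top', px2w([c(510,210),c(505,374),c(519,212),c(514,374)],90))
print('case', px2w([c(636,76),c(628,480),c(608,76),c(570,486)],141))
m=(W[...,2]>52)&(W[...,2]<66)&(abs(W[...,0]-523)<60)&(W[...,1]>40)&(W[...,1]<110)
P=W[m][:,:2].astype(np.float32); print('endblk rect',cv2.minAreaRect(P),len(P))
for n,b in dict(tumbler=(600,700,-30,80),remote=(590,680,-170,-50),ctrl=(350,460,-80,100)).items():
    m=(W[...,2]>10)&(W[...,0]>b[0])&(W[...,0]<b[1])&(W[...,1]>b[2])&(W[...,1]<b[3]); q=W[m]; print(n,q.min(0),q.max(0))
E
```

```text
plate corners L [[579.   77.5   6. ]
 [489.6  84.9   6. ]]
plate edge near case [[ 474.9 -120.6    6. ]] lower edge
endblock [[568.8  76.   60. ]
 [566.3  56.1  60. ]
 [496.2  81.   60. ]
 [494.7  59.3  60. ]]
pad [[ 541.9  -64.9   58. ]
 [ 540.1 -101.2   58. ]
 [ 502.1  -63.3   58. ]
 [ 501.3  -98.4   58. ]]
saddle [[ 557.2 -114.6   48. ]
 [ 485.  -113.1   48. ]]
tab top [[554.1 -48.9  82. ]
 [485.7 -45.   82. ]]
plate top [[ 559.1 -130.4   90. ]
 [ 479.4 -125.1   90. ]
 [ 558.  -134.7   90. ]
 [ 479.3 -129.4   90. ]]
case [[ 614.4 -186.7  141. ]
 [ 425.1 -174.8  141. ]
 [ 614.7 -173.5  141. ]
 [ 423.  -147.9  141. ]]
endblk rect ((533.1204223632812, 68.82377624511719), (19.99210548400879, 68.94947052001953), 86.20812225341797) 151
tumbler [612.2 -29.   10.1] [685.3  59.6 107.3]
remote [ 634.4 -169.2   10. ] [674.4 -58.6  24.1]
ctrl [350.1 -65.5  17. ] [412.7  84.8  49.5]
```

{"name": "servo_tool", "arguments": {
  "rows": [
    [[2,3.2,1],0.11,0],
    [[2,3.2,0.5],0.11,0],
    [[2,3.2,0],0.11,0],
    [[2,3.2,0],0.11,0],
    [[2,3.2,0],0.11,0]
  ]
}}

```text
clock: 0.67
eef_pos: [312.9, -426.3, 257.3]
tcp_rot: [3.141, 0.0, 0.902]
contact_force: [0.4, -0.3, 0.8]
opening: 0.3
```

{"name": "servo_tool", "arguments": {
  "rows": [
    [[2.1,3.55,0],0.12,0],
    [[2.1,3.55,0],0.12,0],
    [[2.1,3.55,0],0.12,0],
    [[2.1,3.55,0],0.12,0],
    [[2.1,3.55,0],0.12,0]
  ]
}}

```text
clock: 1.08
eef_pos: [418.0, -248.5, 257.5]
tcp_rot: [3.141, 0.0, 1.502]
contact_force: [0.0, -1.1, -1.0]
opening: 0.003
```

{"name": "servo_tool", "arguments": {
  "rows": [
    [[2.1,3.55,0],0,0],
    [[2.1,3.55,0],0,0],
    [[2.1,3.55,0],0,0],
    [[2.1,3.55,0],0,0],
    [[2.1,3.55,0],0,0]
  ]
}}

```text
clock: 1.5
eef_pos: [523.1, -70.8, 257.5]
tcp_rot: [3.141, 0.0, 1.497]
contact_force: [1.2, -0.9, -0.5]
opening: -0.001
```

{"name": "servo_tool", "arguments": {
  "rows": [
    [[0,0,-2],0,0],
    [[0,0,-2],0,0],
    [[0,0,-2],0,0],
    [[0,0,0],0,0],
    [[0,0,0],0,0]
  ]
}}

```text
clock: 1.92
eef_pos: [521.8, -72.6, 196.7]
tcp_rot: [-3.139, -0.0, 1.497]
contact_force: [-0.3, -1.4, 0.6]
opening: -0.001
```

```bash
python3 - <<'E'
from h import *
g=grab('wrist'); save(g,'wrist2.png',None,1.5); np.save('w2.npy',cloud(g))
print(g['s']['eef_pos'],g['s']['tcp_rot'],g['s']['contact_force'])
g=grab('scene'); save(g,'scene2.png',(170,120,310,250),5)
E
```

```text
[521.76207319 -72.61724962 196.734386  ] [-3.13927951e+00 -1.80134500e-04  1.49697211e+00] [-0.28726323 -1.42421074  0.59950331]
```

View pics/wrist2.png

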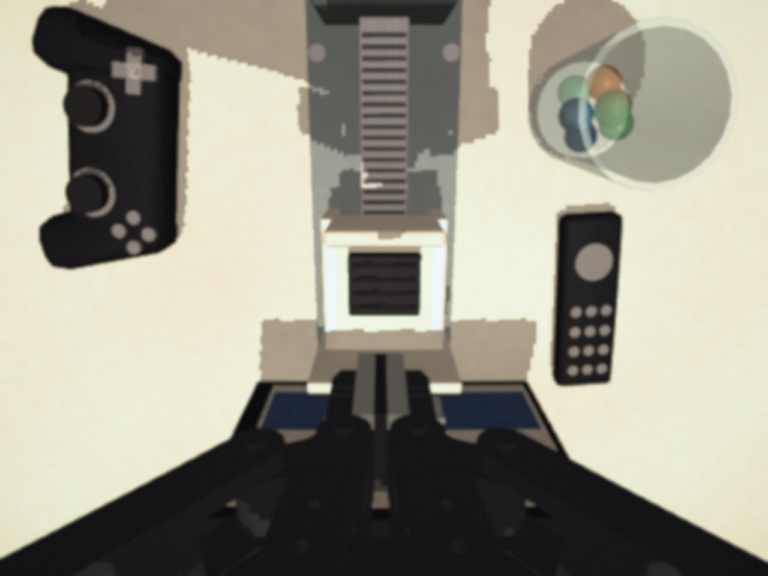

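View pics/scene2.png

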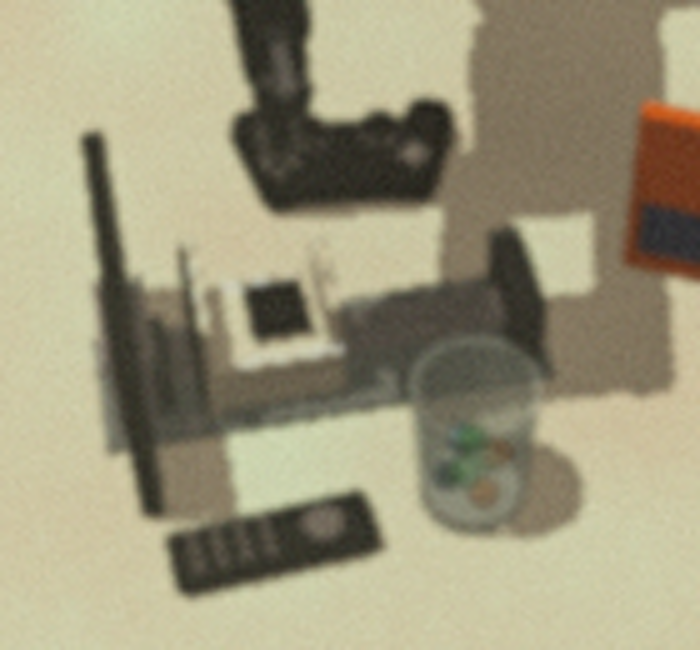

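The wrist view shows the ribbed black pad at (384,283), the white thumb tab above it at (384,232), and the jaw plate under the fingers at about (380,387). Next I measure the pad from this view.

```bash
python3 - <<'E'
from h import *
np.set_printoptions(precision=1,suppress=True,linewidth=200)
g=grab('wrist')
def px2w(uv,z):
    p=cv2.undistortPoints(np.array(uv,float).reshape(-1,1,2),K(g),np.array(g['D'],float))[:,0]
    T=T_wc(g); d=np.c_[p,np.ones(len(p))]@T[:3,:3].T; o=T[:3,3]
    return o+d*((z-o[2])/d[:,2])[:,None]
c=lambda x,y:(x/1.5-.17,y/1.5-.17)
W=cloud(g)
print('pad depth',np.nanmedian(W[172:207,235:278].reshape(-1,3),0))
print('tab top depth',np.nanmedian(W[157:162,225:290].reshape(-1,3),0))
q=px2w([c(349,253),c(420,253),c(349,315),c(420,315)],58);print(q,q.mean(0))
print('tab top front edge',px2w([c(322,245),c(447,245)],82),'rear',px2w([c(322,233),c(447,233)],82))
print('end',px2w([c(318,22),c(458,22)],60))
m=(W[...,2]>77)&(W[...,2]<90)&(W[...,1]>-70)&(W[...,1]<-30)&(abs(W[...,0]-520)<50)
print('tab rect',cv2.minAreaRect(W[m][:,:2].astype(np.float32)),W[m][:,2].mean())
E
```

```text
pad depth [524.8 -82.5  59.6]
tab top depth [527.5 -52.8  81.3]
[[ 507.   -64.2   58. ]
 [ 545.3  -67.    58. ]
 [ 503.8  -99.8   58. ]
 [ 543.5 -102.7   58. ]] [524.9 -83.4  58. ]
tab top front edge [[496.1 -53.4  82. ]
 [557.2 -57.9  82. ]] rear [[496.7 -47.5  82. ]
 [557.4 -51.9  82. ]]
end [[502.4  51.7  60. ]
 [569.7  46.8  60. ]]
tab rect ((525.0863037109375, -51.47593307495117), (7.593957424163818, 59.872798919677734), 85.98175811767578) 80.8019444049097
```

{"name": "servo_tool", "arguments": {
  "rows": [
    [[0.2,0.1,-3],0,0],
    [[0,0,-3],0,0],
    [[0,0,-3],0,0],
    [[0,0,-2.2],0,0],
    [[0,0,0],0,0]
  ]
}}

```text
clock: 2.48
eef_pos: [522.5, -71.8, 82.7]
tcp_rot: [-3.137, -0.0, 1.496]
contact_force: [-1.0, 0.0, -0.0]
opening: 0.0
```

{"name": "servo_tool", "arguments": {
  "rows": [
    [[0,0,-0.3],0,0],
    [[0,0,-0.3],0,0],
    [[0,0,-0.3],0,0],
    [[0,0,-0.2],0,0],
    [[0,0,0],0,0]
  ]
}}

```text
clock: 2.9
eef_pos: [524.9, -71.9, 74.9]
tcp_rot: [3.14, 0.0, 1.497]
contact_force: [1.0, -0.0, 0.4]
opening: -0.0
```

{"name": "servo_tool", "arguments": {
  "rows": [
    [[0,0,-0.2],0,0],
    [[0,0,-0.2],0,0],
    [[0,0,0],0,0]
  ]
}}

```text
clock: 3.15
eef_pos: [524.9, -71.8, 70.6]
tcp_rot: [3.141, 0.0, 1.497]
contact_force: [0.2, 0.4, 4.9]
opening: -0.003
```

{"name": "servo_tool", "arguments": {
  "rows": [
    [[0,0,-0.2],0,0],
    [[0,0,-0.2],0,0],
    [[0,0,0],0,0]
  ]
}}

```text
clock: 3.4
eef_pos: [524.9, -71.8, 66.6]
tcp_rot: [3.141, 0.0, 1.497]
contact_force: [-0.6, 0.1, 6.1]
opening: -0.002
```

{"name": "servo_tool", "arguments": {
  "rows": [
    [[0,0,-0.2],0,0],
    [[0,0,0],0,0],
    [[0,0,0],0,0]
  ]
}}

```text
clock: 3.65
eef_pos: [524.9, -71.9, 64.8]
tcp_rot: [3.141, 0.0, 1.497]
contact_force: [-0.5, 0.9, 7.3]
opening: -0.003
```

{"name": "servo_tool", "arguments": {
  "rows": [
    [[0,0,-0.15],0,0],
    [[0,0,0],0,0],
    [[0,0,0],0,0]
  ]
}}

```text
clock: 3.9
eef_pos: [524.9, -71.8, 63.3]
tcp_rot: [3.141, 0.0, 1.497]
contact_force: [-0.9, 0.2, 7.3]
opening: -0.004
```

{"name": "servo_tool", "arguments": {
  "rows": [
    [[0,0,-0.1],0,0],
    [[0,0,0],0,0],
    [[0,0.2,0],0,0],
    [[0,0.2,0],0,0],
    [[0,0,0],0,0]
  ]
}}

```text
clock: 4.32
eef_pos: [525.2, -67.9, 62.5]
tcp_rot: [3.14, 0.0, 1.497]
contact_force: [-0.7, -0.4, 8.2]
opening: -0.002
```

{"name": "servo_tool", "arguments": {
  "rows": [
    [[0.02,0.3,0],0,0],
    [[0.02,0.3,0],0,0],
    [[0.02,0.3,0],0,0],
    [[0.02,0.3,0],0,0],
    [[0,0,0],0,0]
  ]
}}

```text
clock: 4.73
eef_pos: [526.1, -55.7, 62.5]
tcp_rot: [3.14, 0.0, 1.497]
contact_force: [-1.4, 0.3, 8.4]
opening: -0.0
```

```bash
python3 - <<'E'
from h import *
g=grab('wrist'); save(g,'wrist3.png',None,1.2)
g=grab('top'); save(g,'top3.png',(220,155,340,250),6)
E
```

```text
(no output)
```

View pics/wrist3.png

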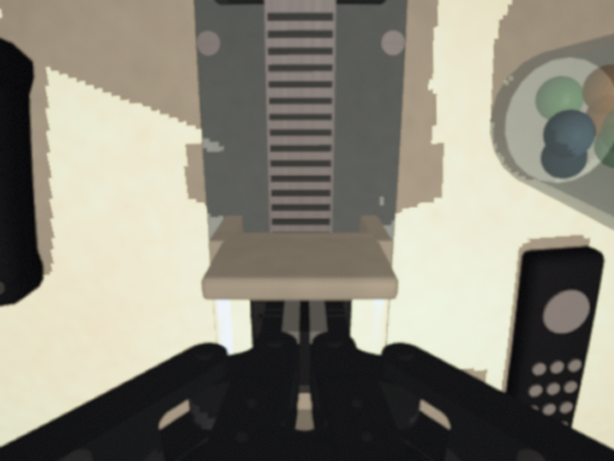

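View pics/top3.png

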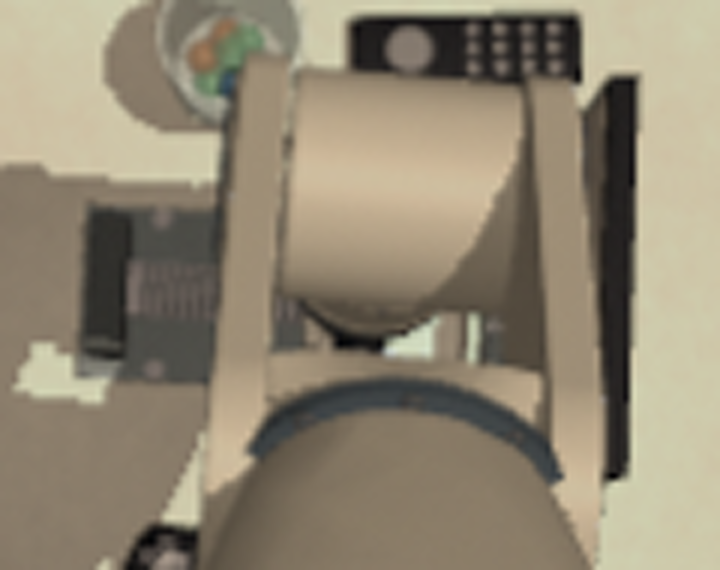

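```bash
python3 - <<'E'
from h import *
g=grab('wrist'); W=cloud(g); y=g['s']['eef_pos']; print(y)
for lo,hi in((70,90),):
    m=(W[...,2]>lo)&(W[...,2]<hi)&(abs(W[...,0]-526)<35)&(W[...,1]>-60)&(W[...,1]<0)&(W[...,1]>y[1]+13)
    print(m.sum(),cv2.minAreaRect(W[m][:,:2].astype(np.float32)),np.percentile(W[m][:,1],[1,10,50,90,99]))
E
```

```text
[526.03473904 -55.67529204  62.50572584]
4767 ((526.0316772460938, -35.57594680786133), (8.70732593536377, 60.0611572265625), 85.92498016357422) [-40.21392831 -37.97178024 -33.66444075 -30.90846481 -30.02857192]
```

The jaw moved 16 mm with the tool, since friction carries it along with the pad held. I'll continue.

{"name": "servo_tool", "arguments": {
  "rows": [
    [[0.03,0.4,0],0,0],
    [[0.03,0.4,0],0,0],
    [[0.03,0.4,0],0,0],
    [[0.02,0.4,0],0,0],
    [[0.02,0.4,0],0,0]
  ]
}}

```text
clock: 5.3
eef_pos: [527.4, -36.0, 62.5]
tcp_rot: [3.14, 0.0, 1.497]
contact_force: [0.1, -2.6, 7.3]
opening: 0.003
```

{"name": "servo_tool", "arguments": {
  "rows": [
    [[0.03,0.4,0],0,0],
    [[0.03,0.4,0],0,0],
    [[0.03,0.4,0],0,0],
    [[0.02,0.4,0],0,0],
    [[0.02,0.4,0],0,0]
  ]
}}

```text
clock: 5.72
eef_pos: [528.8, -16.0, 62.6]
tcp_rot: [3.14, 0.0, 1.497]
contact_force: [2.0, -2.4, 8.0]
opening: 0.002
```

{"name": "servo_tool", "arguments": {
  "rows": [
    [[0.03,0.4,0],0,0],
    [[0.03,0.4,0],0,0],
    [[0.03,0.4,0],0,0],
    [[0.02,0.4,0],0,0],
    [[0.02,0.4,0],0,0]
  ]
}}

```text
clock: 6.13
eef_pos: [530.3, 4.1, 62.6]
tcp_rot: [3.139, 0.0, 1.497]
contact_force: [0.4, -2.2, 7.1]
opening: -0.003
```

{"name": "servo_tool", "arguments": {
  "rows": [
    [[0.03,0.4,0],0,0],
    [[0.03,0.4,0],0,0],
    [[0.03,0.4,0],0,0],
    [[0.02,0.4,0],0,0],
    [[0,0,0],0,0]
  ]
}}

```text
clock: 6.55
eef_pos: [531.5, 20.7, 62.7]
tcp_rot: [3.139, -0.0, 1.497]
contact_force: [0.7, 2.4, 7.1]
opening: -0.003
```

```bash
python3 - <<'E'
from h import *
g=grab('wrist'); W=cloud(g); y=g['s']['eef_pos']; print(y,g['s']['contact_force'])
m=(W[...,2]>70)&(W[...,2]<90)&(abs(W[...,0]-532)<35)&(W[...,1]>y[1]+13)&(W[...,1]<y[1]+50)
print(m.sum(),cv2.minAreaRect(W[m][:,:2].astype(np.float32)))
m=(W[...,2]>52)&(W[...,2]<66)&(abs(W[...,0]-532)<35)&(W[...,1]>y[1]+25)
if m.sum()>5: print('end',m.sum(),np.percentile(W[m][:,1],[1,5,50]))
save(g,'wrist4.png',None,1.2)
E
```

```text
[531.53773399  20.66623716  62.6531066 ] [0.65592192 2.3879109  7.12065458]
4778 ((531.9033203125, 40.73917770385742), (8.75151252746582, 60.026180267333984), 85.93988800048828)
end 8880 [45.87903514 57.04893753 67.91448191]
```

View pics/wrist4.png

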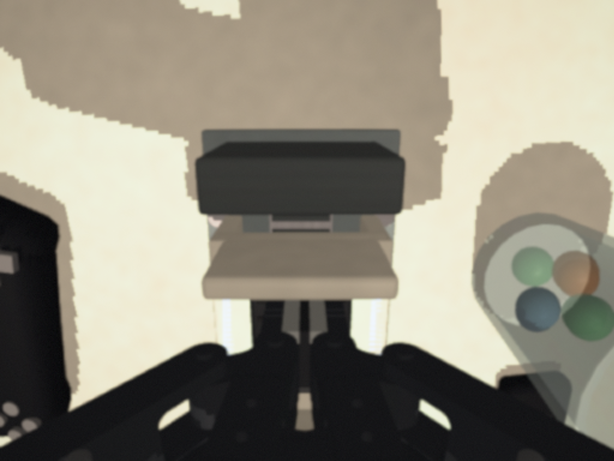

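{"name": "servo_tool", "arguments": {
  "rows": [
    [[0.02,0.3,0],0,0],
    [[0.02,0.3,0],0,0],
    [[0.02,0.2,0],0,0],
    [[0.02,0.2,0],0,0],
    [[0,0,0],0,0]
  ]
}}

```text
clock: 7.02
eef_pos: [532.2, 30.4, 62.6]
tcp_rot: [3.139, -0.0, 1.497]
contact_force: [0.7, 0.8, 7.2]
opening: -0.001
```

{"name": "servo_tool", "arguments": {
  "rows": [
    [[0,0.2,0],0,0],
    [[0.02,0.2,0],0,0],
    [[0,0,0],0,0]
  ]
}}

```text
clock: 7.27
eef_pos: [532.5, 34.1, 62.6]
tcp_rot: [3.139, 0.0, 1.497]
contact_force: [0.0, -1.7, 7.2]
opening: 0.001
```

{"name": "servo_tool", "arguments": {
  "rows": [
    [[0.02,0.2,0],0,0],
    [[0,0,0],0,0]
  ]
}}

```text
clock: 7.43
eef_pos: [532.4, 35.8, 62.6]
tcp_rot: [3.14, 0.001, 1.497]
contact_force: [0.8, -2.8, 8.0]
opening: -0.005
```

{"name": "servo_tool", "arguments": {
  "rows": [
    [[0.02,0.2,0],0,0],
    [[0,0,0],0,0]
  ]
}}

```text
clock: 7.6
eef_pos: [532.5, 37.8, 62.5]
tcp_rot: [3.14, 0.001, 1.497]
contact_force: [0.1, -4.0, 8.6]
opening: 0.003
```

{"name": "servo_tool", "arguments": {
  "rows": [
    [[0,0.2,0],0,0],
    [[0,0,0],0,0]
  ]
}}

```text
clock: 7.77
eef_pos: [532.4, 39.3, 62.5]
tcp_rot: [3.14, 0.002, 1.498]
contact_force: [0.2, -8.9, 7.3]
opening: 0.003
```

{"name": "servo_tool", "arguments": {
  "rows": [
    [[0,0.15,0],0,0],
    [[0,0,0],0,0]
  ]
}}

```text
clock: 7.93
eef_pos: [532.5, 39.4, 62.5]
tcp_rot: [3.14, 0.003, 1.499]
contact_force: [0.3, -19.4, 8.1]
opening: -0.002
```

```bash
python3 - <<'E'
from h import *
g=grab('wrist'); W=cloud(g); y=g['s']['eef_pos']; print(y,g['s']['contact_force'])
m=(W[...,2]>70)&(W[...,2]<90)&(abs(W[...,0]-532)<35)&(W[...,1]>y[1]+10)&(W[...,1]<y[1]+50)
print(m.sum(),cv2.minAreaRect(W[m][:,:2].astype(np.float32)))
save(g,'wrist5.png',None,1.2)
E
```

```text
[532.50665596  39.3857364   62.53462351] [  0.25515923 -19.39918412   8.13902127]
4943 ((532.8102416992188, 53.58694839477539), (9.04362964630127, 59.60981750488281), 86.0606689453125)
```

View pics/wrist5.png

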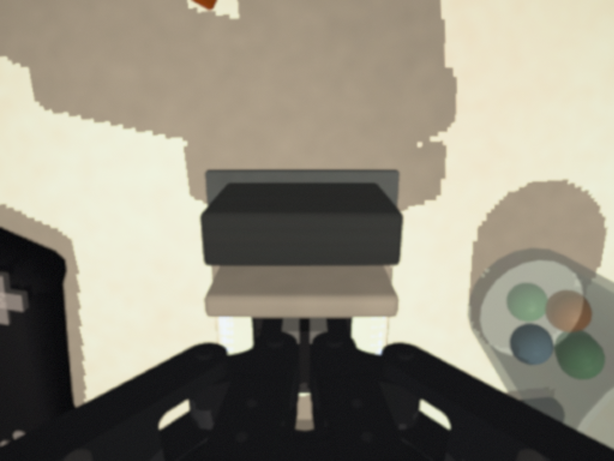

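The jaw is hard against the end block: 19 N of reaction, and the tab centre is at y=53.6, touching the block's inner face at about 57.5. I'll ease off slightly, then lift straight up.

{"name": "servo_tool", "arguments": {
  "rows": [
    [[0,0,0],0,0],
    [[0,0,0],0,0],
    [[0,-0.15,0],0,0],
    [[0,0,0],0,0]
  ]
}}

```text
clock: 8.32
eef_pos: [532.5, 39.2, 62.5]
tcp_rot: [3.14, 0.001, 1.497]
contact_force: [0.2, -6.6, 7.9]
opening: -0.004
```

{"name": "servo_tool", "arguments": {
  "rows": [
    [[0,0,0.4],0,0],
    [[0,0,0.4],0,0],
    [[0,0,0.5],0,0],
    [[0,-0.2,1],0,0],
    [[0,0,2],0,0]
  ]
}}

```text
clock: 8.73
eef_pos: [530.1, 37.9, 103.8]
tcp_rot: [-3.138, 0.001, 1.497]
contact_force: [0.5, -0.5, 0.7]
opening: -0.004
```

{"name": "servo_tool", "arguments": {
  "rows": [
    [[0,0,3],0,0],
    [[0,0,3],0,0],
    [[0,0,3],0,0],
    [[0,0,2],0,0],
    [[0,0,0],0,0]
  ]
}}

```text
clock: 9.15
eef_pos: [534.0, 38.4, 219.7]
tcp_rot: [3.134, -0.001, 1.497]
contact_force: [0.2, 0.9, 1.0]
opening: 0.001
```

```bash
python3 - <<'E'
from h import *
g=grab('wrist'); save(g,'wrist6.png',None,1.5); W=cloud(g); print(g['s']['eef_pos'],g['s']['contact_force'])
m=(W[...,2]>76)&(W[...,2]<90)&(abs(W[...,0]-532)<35)&(W[...,1]>35)&(W[...,1]<70)
print(m.sum(),cv2.minAreaRect(W[m][:,:2].astype(np.float32)))
m=(abs(W[...,0]-532)<15)&(abs(W[...,1]-22)<14)&(W[...,2]<75); print('pad z',np.nanmedian(W[m][:,2]),m.sum())
g=grab('scene'); save(g,'scene6.png',None,1.5)
E
```

```text
[534.04732346  38.41453774 219.71902044] [0.16635818 0.9255454  0.99689979]
744 ((532.6874389648438, 53.939266204833984), (8.270804405212402, 59.75423812866211), 86.6993179321289)
pad z 59.62319474992887 1020
```

View pics/wrist6.png

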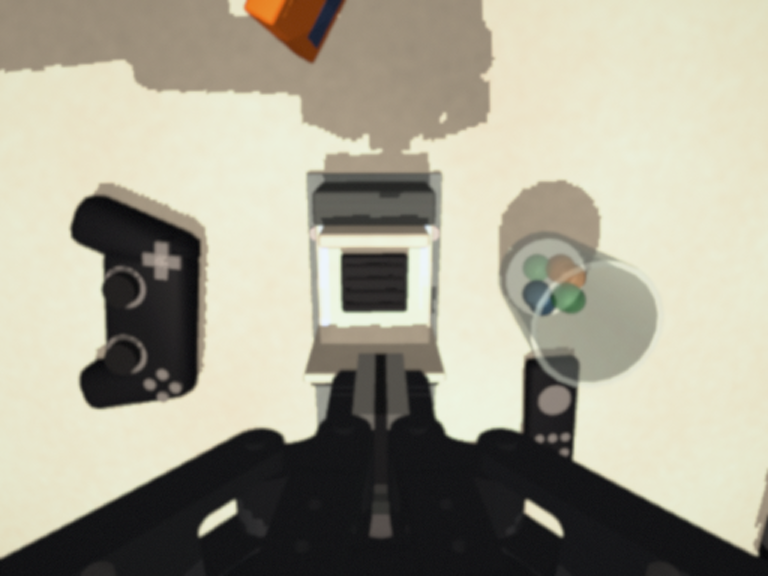

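View pics/scene6.png

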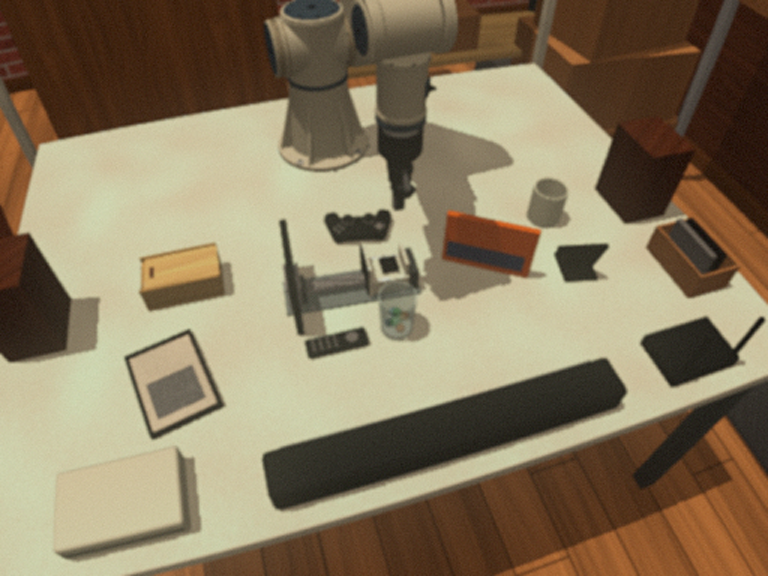

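The jaw is home at (375,260), pressed against the end block. The pad is up at z=59.6 mm. The case is still upright at (290,275), and the bystanders have not moved. Handing in.

```bash
python3 -c "
from rig import r
print(r.sign_off())"
```

```text
the job is handed in; nothing more can be done
None
```

The jaw is fully home against the end block, the release pad is up again, and the job is handed in. It took about 9 s of the 35 s allowed.

- **Push:** With the shut fingertips I pressed the pad down about 8 mm, at about 8 N, and slid the jaw back about 105 mm. At the end block the push met a hard stop of about 19 N. I then eased off and lifted clear.
- **Jaw:** After the lift, the thumb tab's centre was at y ≈ 53.9 mm, so its rear face is against the end block's inner face (about 57.5 mm).
- **Pad:** Its top measured 59.6 mm high, the same as before pressing, so it has sprung up.
- **Surroundings:** By eye in the last pictures, the game case still stands in its clip and the bystanders are where they started. I did not measure their positions again.
- **Clearance:** The tool is about 150 mm above the stop and feels only noise-level force (about 1 N).

No check failed. The top and wrist cameras disagreed by 2–4 mm on where the pad and thumb tab lay across the bar, and I went by the wrist camera.

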